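# Find the rocking corner of a jig plate and press its shim flat

### The job

One corner of the jig plate rocks: press the plate's corners from above with a fingertip until you find the one that sinks. Then press down the paddle of that corner's shim until it lies flat, leaving the other three shims standing. Grasp and lift nothing, do not prise the plate up, and leave the bottle, tray, screwdriver and cup where they are.

Things in the scene. Friction and masses are not known exactly. Their poses are not given: they have to be found in the camera images.
- jig: dark steel base slab of the levelling jig, 190 x 240 x 10 mm, fixed to the bench. Origin: centre of its underside, on the bench top. Its x axis points away from the robot (near to far) and its y axis to the robot's left, both within 0.45 rad; z up.
- plate: aluminium jig plate, 140 (x) x 160 (y) x 12 mm, on a sprung ball mount; level at rest, top face 50.3 mm above the bench, centred on the jig. In its middle a white part nest, 50 x 60 mm, 14 mm high, and two dowel pins 8 mm thick, 12 mm high, at y = +-40 mm. Origin: ball centre, 14.3 mm below the top face; axes as the jig's when level.
- corner_nl (a point): place to press on the plate's top face at its near left corner, 10 mm (x) and 17.5 mm (y) in from the edges; at x -60, y 62.5 mm from the jig's origin. Moves with the plate. A sound corner gives under 1.5 mm; the one that rocks sinks about 5 mm under 3 to 5 N, is then solid, and springs back level when let go.
- shim_nl (a joint): angle of the near left corner's rocker shim: 0 = paddle standing at 0.55 rad (32 degrees) above level, 0.55 rad = flat (stop). Starts at 0 to 0.05; stiff hinge, stays where left. Hinge along the jig's x, its middle at x -52, y 92, z 35.8 mm from the jig's origin, 12 mm outside the plate's left edge.
- paddle_nl (a point): point on the upper face of the near left shim's paddle, 32 mm from the hinge; moves with it (54 mm above the bench standing, 38 mm flat). Steel strip 26 mm wide, 4 mm thick, reaching 49 mm outward (jig +y) from the hinge; pressing it takes 6 to 12 N. Flat, its tongue comes up under the plate, and the corner no longer sinks more than 2 mm.
- seat_nl: dark steel cup, 40 mm across, 23 mm high, under the plate's near left corner. Origin: centre of its underside, 10 mm above the bench. A hidden loose foot block stands in each cup; one of the four, at a different corner each time, is 4 mm short (and lighter).
- corner_nr (a point): place to press on the plate's top face at its near right corner, 10 mm (x) and 17.5 mm (y) in from the edges; at x -60, y -62.5 mm from the jig's origin. Moves with the plate. A sound corner gives under 1.5 mm; the one that rocks sinks about 5 mm under 3 to 5 N, is then solid, and springs back level when let go.
- shim_nr (a joint): angle of the near right corner's rocker shim: 0 = paddle standing at 0.55 rad (32 degrees) above level, 0.55 rad = flat (stop). Starts at 0 to 0.05; stiff hinge, stays where left. Hinge along the jig's x, its middle at x -52, y -92, z 35.8 mm from the jig's origin, 12 mm outside the plate's right edge.
- paddle_nr (a point): point on the upper face of the near right shim's paddle, 32 mm from the hinge; moves with it (54 mm above the bench standing, 38 mm flat). Steel strip 26 mm wide, 4 mm thick, reaching 49 mm outward (jig -y) from the hinge; pressing it takes 6 to 12 N. Flat, its tongue comes up under the plate, and the corner no longer sinks more than 2 mm.
- seat_nr: dark steel cup, 40 mm across, 23 mm high, under the plate's near right corner. Origin: centre of its underside, 10 mm above the bench. A hidden loose foot block stands in each cup; one of the four, at a different corner each time, is 4 mm short (and lighter).
- corner_fl (a point): place to press on the plate's top face at its far left corner, 10 mm (x) and 17.5 mm (y) in from the edges; at x 60, y 62.5 mm from the jig's origin. Moves with the plate. A sound corner gives under 1.5 mm; the one that rocks sinks about 5 mm under 3 to 5 N, is then solid, and springs back level when let go.
- shim_fl (a joint): angle of the far left corner's rocker shim: 0 = paddle standing at 0.55 rad (32 degrees) above level, 0.55 rad = flat (stop). Starts at 0 to 0.05; stiff hinge, stays where left. Hinge along the jig's x, its middle at x 52, y 92, z 35.8 mm from the jig's origin, 12 mm outside the plate's left edge.
- paddle_fl (a point): point on the upper face of the far left shim's paddle, 32 mm from the hinge; moves with it (54 mm above the bench standing, 38 mm flat). Steel strip 26 mm wide, 4 mm thick, reaching 49 mm outward (jig +y) from the hinge; pressing it takes 6 to 12 N. Flat, its tongue comes up under the plate, and the corner no longer sinks more than 2 mm.
- seat_fl: dark steel cup, 40 mm across, 23 mm high, under the plate's far left corner. Origin: centre of its underside, 10 mm above the bench. A hidden loose foot block stands in each cup; one of the four, at a different corner each time, is 4 mm short (and lighter).
- corner_fr (a point): place to press on the plate's top face at its far right corner, 10 mm (x) and 17.5 mm (y) in from the edges; at x 60, y -62.5 mm from the jig's origin. Moves with the plate. A sound corner gives under 1.5 mm; the one that rocks sinks about 5 mm under 3 to 5 N, is then solid, and springs back level when let go.
- shim_fr (a joint): angle of the far right corner's rocker shim: 0 = paddle standing at 0.55 rad (32 degrees) above level, 0.55 rad = flat (stop). Starts at 0 to 0.05; stiff hinge, stays where left. Hinge along the jig's x, its middle at x 52, y -92, z 35.8 mm from the jig's origin, 12 mm outside the plate's right edge.
- paddle_fr (a point): point on the upper face of the far right shim's paddle, 32 mm from the hinge; moves with it (54 mm above the bench standing, 38 mm flat). Steel strip 26 mm wide, 4 mm thick, reaching 49 mm outward (jig -y) from the hinge; pressing it takes 6 to 12 N. Flat, its tongue comes up under the plate, and the corner no longer sinks more than 2 mm.
- seat_fr: dark steel cup, 40 mm across, 23 mm high, under the plate's far right corner. Origin: centre of its underside, 10 mm above the bench. A hidden loose foot block stands in each cup; one of the four, at a different corner each time, is 4 mm short (and lighter).
- bottle: bystander: amber bottle, 40 mm across, 75 mm high, standing loose beside the jig. Origin: centre of its underside.
- tray: bystander: shallow white parts tray, 100 x 75 x 22 mm, loose. Origin: centre of its underside.
- driver: bystander: black-handled screwdriver 160 mm long, lying loose along its own x. Origin: under its middle, on the bench.
- cup: bystander: small aluminium cup, 52 mm across, 50 mm high, loose. Origin: centre of its underside.

How it is judged (in metres and radians):
On the way, in this order (a step that is already met when the one before it is completed fails the run):
1. the rocking corner is found: a corner of the plate is pressed by the fingers and sinks more than 3.5 mm (height (world z) of any of corner_nl, corner_nr, corner_fl, corner_fr below 0.0468 m and contact force between the fingers and plate above 0.5 N), for 0.1 s.
2. that corner's shim (the one whose seat carries only the short, light foot block) is flat, the other three still standing (((contact force between seat_nl and anything else below 1 N and value of joint shim_nl above 0.42 rad and value of joint each of shim_nr, shim_fl, shim_fr below 0.25 rad) or (contact force between seat_nr and anything else below 1 N and value of joint shim_nr above 0.42 rad and value of joint each of shim_nl, shim_fl, shim_fr below 0.25 rad) or (contact force between seat_fl and anything else below 1 N and value of joint shim_fl above 0.42 rad and value of joint each of shim_nl, shim_nr, shim_fr below 0.25 rad) or (contact force between seat_fr and anything else below 1 N and value of joint shim_fr above 0.42 rad and value of joint each of shim_nl, shim_nr, shim_fl below 0.25 rad))), for 0.2 s.
At the end, for the whole second after the job is handed in: The shim at the rocking corner (its seat bears under 1 N: a short, light block) is flat (joint over 0.42 rad), the other three stand (under 0.25 rad), the plate's corners are within 2 mm of rest height, and bottle, tray, screwdriver and cup within 30 mm of where they stood (((contact force between seat_nl and anything else below 1 N and value of joint shim_nl above 0.42 rad and value of joint each of shim_nr, shim_fl, shim_fr below 0.25 rad) or (contact force between seat_nr and anything else below 1 N and value of joint shim_nr above 0.42 rad and value of joint each of shim_nl, shim_fl, shim_fr below 0.25 rad) or (contact force between seat_fl and anything else below 1 N and value of joint shim_fl above 0.42 rad and value of joint each of shim_nl, shim_nr, shim_fr below 0.25 rad) or (contact force between seat_fr and anything else below 1 N and value of joint shim_fr above 0.42 rad and value of joint each of shim_nl, shim_nr, shim_fl below 0.25 rad)) and height (world z) of corner_nl between 0.0483 and 0.0523 m and height (world z) of corner_nr between 0.0483 and 0.0523 m and height (world z) of corner_fl between 0.0483 and 0.0523 m and height (world z) of corner_fr between 0.0483 and 0.0523 m and distance of each of bottle, tray, driver, cup from where it was at the start of the episode below 0.03 m); the robot touches nothing.
It fails at once if a bystander is lifted, carried or knocked away (more than 30 mm) (distance of any of bottle, tray, driver, cup from where it was at the start of the episode above 0.03 m).
It fails at once if the plate is prised up: a corner more than 10 mm above its rest height (height (world z) of any of corner_nl, corner_nr, corner_fl, corner_fr above 0.0603 m).
It also fails if it takes over 51 s, if anything falls off the work surface, if the arm or the gripper's body presses on something with over 40 N, if the wrist force passes 120 N, or if a joint passes its speed limit or range.

### The arm

A 6-joint arm with a two-finger parallel gripper is mounted at the origin on the work surface. World frame = base frame: x ahead of the robot, y to its left, z up, the work surface at z = 0. Lengths are in mm, angles in rad, forces in N, time in s.
With the tool pointing down it reaches from about 400 to 925 mm from the base axis. Payload 12.5 kg.
Tool frame: the origin (TCP) lies midway between the tips of the shut fingers; the grasp point (between the pads) lies env.grasp_offset behind it (env.grasp_offset is the distance from the TCP to the grasp point, in mm); x points along the fingers, y is the direction in which the jaws open and shut, and the axes are right-handed (so a half turn about x gives the same grasp; the last joint's range is limited). The gripper opens to 95 mm and grips with 3 to 60 N. Pads are 20 mm wide; open, the fingers measure 119 mm over their backs; the gripper's body (75 mm by 180 mm) begins 59 mm behind the grasp point.
Start: joints at [-1.24, 0.491, 1.559, -0, 1.092, -0.106], TCP at [264.426, -566.327, 214.661] pointing down, gripper open.
Joint ranges: [-3.1, 3.1], [-0.84, 2.19], [0.05, 2.79], [-1.13, 4.28], [0.06, 2.93], [-2.69, 2.69]. Speed limits (rad/s): [2.22, 2.22, 2.79, 3.14, 3.14, 3.14].

### API

Orientations are given as [roll, pitch, yaw] about the fixed x, y, z axes, in that order (R = Rz(yaw) Ry(pitch) Rx(roll)).
In Python, from cell import env gives the robot as it stands.
- The arm moves only by the tool apply_moves, never from a script. Its arguments are lists of equal length, an entry for each row: "offset": the shift along the world's x, y, z in units of 25 mm (1.0 is 25 mm), a list of three; "yaw": the turn about the world's z in units of 6 degrees (1.0 is 6 degrees); "jaw": the closure, from -1 (fully open) to 1 (shut), so that 0 is half open. A call has 1 to 20 rows; each row is the pose to reach, as a shift and turn from the pose measured when the call began; what a row does not reach only later rows make up. A row lasts 1/8 s, in which the tool goes at most 62.5 mm and 10.7 degrees, less where a joint would pass 70% of its speed; a pose out of reach is approached as far as the arm can. A call with a gripper value outside its range is refused whole. The fingers move at their own pace and stop on an object; the grip force is fixed at half the most. Time passes only in rows, so rows that repeat a pose let the fingers close. It gives the time, the measured TCP pose, the force and the opening at its end, in the units of the state.
- env.state(): the state, without advancing time (a new reading comes with each control period).
- env.read_camera(name): name is "side" or "top" or "wrist"; returns a dict with "frame" (420x560x3 uint8, red, green, blue), "fx", "fy", "cx", "cy" (pixels), "distortion" ([k1, k2, p1, p2, k3] as OpenCV has them; the pictures are not rectified), "xyz" and "rotation" of the camera in the world; the wrist camera has in their place "hand_eye" (4x4, takes a point from camera to tool coordinates, whose origin is the TCP and whose axes are the tool frame's). Camera axes: x right, y down, z forward; pixel columns grow to the right and rows downward; lengths in mm; the calibration is good to about 2 mm. A picture is of the moment at which its call begins: read the wrist's pose just before it. There is no depth.
- env.job_done(): hands the job in, once; it reports no verdict.
The state is a dict: "t": time; "joints": joint angles; "qvel": joint speeds; "tau": joint torques, N m; "eef_pos": TCP position; "tcp_rot": TCP orientation; "ft_force": force on the tool from outside, world axes, zero at the start; "moment": the same for the moment, N m; "opening": opening from 0.0 (shut) to 1.0 (fully open).
Only numpy, scipy, OpenCV 4.12 (cv2) and the standard library are available. Lean on these libraries where they do the work, as an engineer would, in place of code of your own. Each camera call takes 0.05 s, during which the arm holds its last target.

## Working session

There is one attempt and no reset: what is moved stays moved. The work goes in short steps, Python scripts to look and compute and a tool call to move; the robot and the scene stay as the last step left them, time stands still between calls to the robot, and variables do not carry over. Pictures are saved under pics/ and viewed, and the job is handed in when it is done.

Besides the shell and the picture viewer there is one more tool, called after ">>>" in YAML: its name, and indented under it one key for each argument. apply_moves: Moves the arm, as the interface text tells. Its arguments: {"type":"object","properties":{"offset":{"type":"array"},"yaw":{"type":"array"},"jaw":{"type":"array"}},"required":["offset","yaw","jaw"]}

```bash
mkdir -p pics; ls
python3 - <<'E'
from cell import env
import cv2
print(env.state())
for n in ("top","side"):
    c=env.read_camera(n); cv2.imwrite(f"pics/{n}0.png",c["frame"][:,:,::-1])
    print({k:v for k,v in c.items() if k!="frame"})
E
```

```text
pics
{'t': 0.0, 'joints': array([-1.23959197e+00,  4.91560319e-01,  1.55945377e+00,  1.20938992e-05,
        1.09172410e+00, -1.05599714e-01]), 'qvel': array([ 1.30785305e-03, -7.91382676e-05,  1.61045234e-04, -4.37403801e-04,
        1.87891808e-03, -1.41052731e-03]), 'tau': array([-1.37470306e-03, -6.12649655e+01, -2.58181626e+01,  6.91825664e-02,
        4.81887453e-02, -8.40079042e-05]), 'eef_pos': array([ 264.34448345, -566.06675724,  214.05979695]), 'tcp_rot': array([-1.68575906,  1.56965074,  1.89263208]), 'ft_force': array([ 0.21521915, -0.16299996, -0.2972459 ]), 'moment': array([-0.00396642,  0.07074597,  0.04916039]), 'opening': 0.9977759499875396}
{'fx': 517.9604699909278, 'fy': 517.9604699909278, 'cx': 285.12304103374703, 'cy': 210.13991479960885, 'distortion': array([-0.0018448,  0.       ,  0.       ,  0.       ,  0.       ]), 'xyz': array([ 397.10897569,   44.96754549, 1052.84466803]), 'rotation': array([-2.98455089, -0.00556509, -1.5861701 ])}
{'fx': 408.4189230761526, 'fy': 408.4189230761526, 'cx': 277.2672852621002, 'cy': 213.83247836910817, 'distortion': array([-0.10254121,  0.        ,  0.        ,  0.        ,  0.        ]), 'xyz': array([261.75828893, 625.25111159, 625.81304161]), 'rotation': array([-2.30849236,  0.00271728, -2.71098595])}
```

View pics/top0.png

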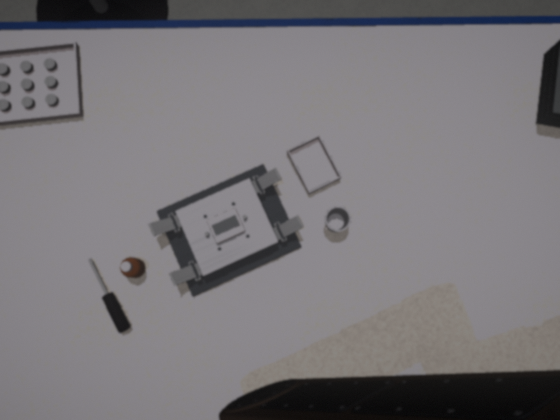

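View pics/side0.png

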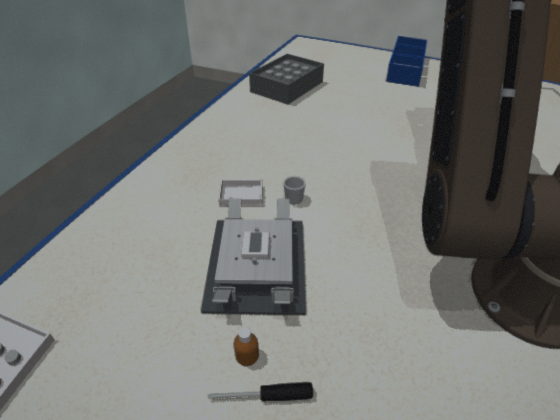

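The top picture shows the jig's slab centred near (228,230), with corners near (157,211), (265,166), (300,246) and (193,295). The bottle is at (132,267), driver at (110,297), tray at (314,166) and cup at (337,220). I'll zoom in to measure the corners.

```bash
cat > h.py <<'E'
import numpy as np, cv2
from scipy.spatial.transform import Rotation as R
def proj(c,P):
    Rm=R.from_euler('xyz',c['rotation']).as_matrix()
    r=Rm.T; t=-r@c['xyz']
    K=np.array([[c['fx'],0,c['cx']],[0,c['fy'],c['cy']],[0,0,1]])
    return cv2.projectPoints(np.asarray(P,float).reshape(-1,3),cv2.Rodrigues(r)[0],t,K,c['distortion'])[0].reshape(-1,2)
def back(c,uv,z):
    Rm=R.from_euler('xyz',c['rotation']).as_matrix()
    K=np.array([[c['fx'],0,c['cx']],[0,c['fy'],c['cy']],[0,0,1]])
    n=cv2.undistortPoints(np.asarray(uv,float).reshape(-1,1,2),K,c['distortion']).reshape(-1,2)
    d=np.c_[n,np.ones(len(n))]@Rm.T
    return c['xyz']+d*((z-c['xyz'][2])/d[:,2])[:,None]
def jig(p,L):
    x,y,th=p; L=np.asarray(L,float).reshape(-1,3)
    c,s=np.cos(th),np.sin(th)
    return np.c_[x+c*L[:,0]-s*L[:,1], y+s*L[:,0]+c*L[:,1], L[:,2]]
SLAB=[[95,120,10],[95,-120,10],[-95,-120,10],[-95,120,10]]
PL=[[70,80,50.3],[70,-80,50.3],[-70,-80,50.3],[-70,80,50.3]]
E
python3 - <<'E'
from cell import env
import cv2
f=cv2.imread("pics/top0.png")[150:310,140:310]
cv2.imwrite("pics/z1.png",cv2.resize(f,None,fx=3.5,fy=3.5,interpolation=cv2.INTER_CUBIC))
f=cv2.imread("pics/side0.png")[190:320,195:315]
cv2.imwrite("pics/z2.png",cv2.resize(f,None,fx=4.5,fy=4.5,interpolation=cv2.INTER_CUBIC))
E
```

```text
(no output)
```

View pics/z1.png

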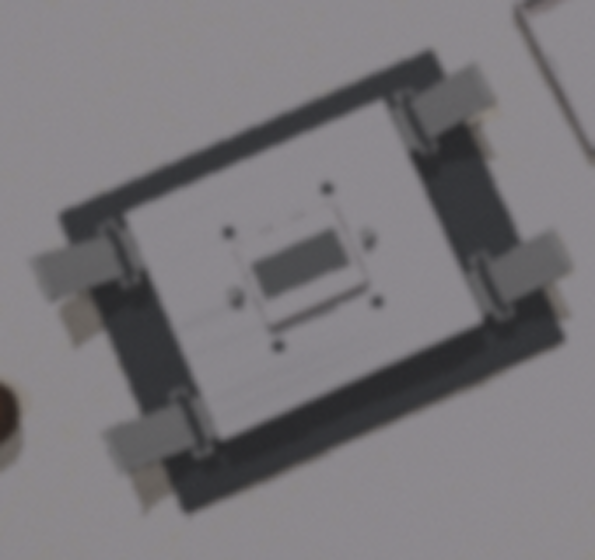

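View pics/z2.png

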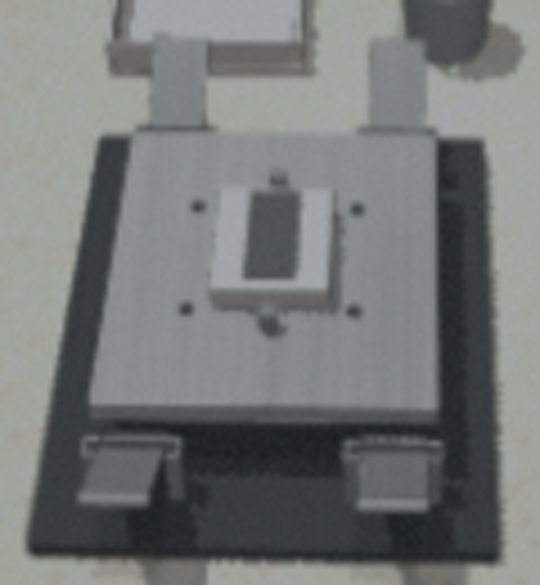

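Zoomed slab corners in z1: FL (62,213), FR (433,50), NR (563,338), NL (188,512). Plate corners: FL (127,212), FR (387,98), NR (483,325), NL (215,440). In z2 the plate corners are FR (133,132), NR (437,135), NL (438,408), FL (90,404). I'll fit the jig pose to these.

Run:
```python
from h import *
from cell import env
from scipy.optimize import least_squares
ct=env.read_camera("top"); cs=env.read_camera("side")
z=lambda a,s,o:(np.array(a,float)+.5)/s-.5+np.array(o)
ts=z([[62,213],[433,50],[563,338],[188,512]],3.5,[140,150])
tp=z([[127,212],[387,98],[483,325],[215,440]],3.5,[140,150])
sp=z([[90,404],[133,132],[437,135],[438,408]],4.5,[195,190])
ss=z([[28,552],[97,137],[487,140],[500,558]],4.5,[195,190])
def res(p,w):
    r=[]
    if 't' in w: r+=[proj(ct,jig(p,SLAB))-ts,proj(ct,jig(p,PL))-tp]
    if 's' in w: r+=[proj(cs,jig(p,SLAB))-ss,proj(cs,jig(p,PL))-sp]
    return np.concatenate(r).ravel()
for w in("t","s","ts"):
    o=least_squares(res,[380,150,.4],args=(w,),loss='soft_l1'); print(w,o.x.round(3)); print(res(o.x,w).reshape(-1,2).round(1).tolist())
p=o.x
np.save("jig.npy",p)
L={k:v for k,v in zip(["nl","nr","fl","fr"],[(-1,1),(-1,-1),(1,1),(1,-1)])}
for k,(a,b) in L.items():
    print(k,jig(p,[[60*a,62.5*b,50.3],[52*a,(92+27.3+ -1.1)*b,54]]).round(1).tolist())
# bystanders
print(back(ct,[[132,267],[110,297],[314,166],[337,220]],30).round(0).tolist())
cw=env.read_camera("wrist"); print(cw['hand_eye'].round(2).tolist(), env.grasp_offset)
img=ct['frame'][:,:,::-1].copy()
```

```text
t [5.26187e+02 1.51785e+02 4.05000e-01]
[[-1.4, -0.5], [0.6, -0.6], [1.3, 0.9], [-1.7, 0.4], [-1.1, -0.1], [-0.4, -0.1], [0.9, -0.5], [1.3, 0.5]]
s [524.827 155.611 -12.152]
[[-0.8, -0.8], [0.3, -0.2], [-0.3, -0.1], [0.6, -0.5], [-0.4, 0.6], [-0.1, 0.0], [-0.0, -0.0], [0.7, 0.8]]
ts [5.25792e+02 1.53632e+02 4.09000e-01]
[[-2.4, -0.0], [-0.5, -0.5], [0.5, 0.9], [-2.3, 0.8], [-2.1, 0.3], [-1.5, 0.0], [0.0, -0.5], [0.5, 0.8], [-1.0, -2.1], [0.8, -1.0], [-0.1, -0.6], [0.2, -1.3], [-0.6, -0.5], [0.2, -0.8], [0.2, -0.6], [0.3, -0.0]]
nl [[445.9, 187.1, 50.3], [431.1, 241.4, 54.0]]
nr [[495.6, 72.4, 50.3], [525.0, 24.5, 54.0]]
fl [[556.0, 234.8, 50.3], [526.5, 282.8, 54.0]]
fr [[605.7, 120.1, 50.3], [620.5, 65.8, 54.0]]
[[450.0, 339.0, 30.0], [393.0, 380.0, 30.0], [649.0, -23.0, 30.0], [538.0, -66.0, 30.0]]
[[-0.0, -0.28, 0.96, -170.49], [1.0, 0.0, 0.0, 0.26], [-0.0, 0.96, 0.28, -79.88], [0.0, 0.0, 0.0, 1.0]] 18.8
```

Run:
```python
from h import *
from cell import env
s=env.state(); M=R.from_euler('xyz',s['tcp_rot']).as_matrix(); print(s['t'],M.round(3).tolist())
th=.409
y=M[:,1]; a=np.arctan2(y[1],y[0]); 
for k in range(-2,3): print(np.degrees(th+k*np.pi/2-a)/6)
print(s['joints'][5])
```

```text
0.25 [[-0.0, 0.423, -0.906], [0.0, -0.906, -0.423], [-1.0, -0.0, -0.0]]
-15.26551067263229
-0.26551067263228784
14.734489327367712
29.734489327367715
44.734489327367704
-0.10558392500998272
```

>>> apply_moves:
  offset:
    - [9.25,25.5,-4]
    - [9.25,25.5,-4]
    - [9.25,25.5,-4]
    - [9.25,25.5,-4]
    - [9.25,25.5,-4]
    - [9.25,25.5,-4]
    - [9.25,25.5,-4]
    - [9.25,25.5,-4]
    - [9.25,25.5,-4]
    - [9.25,25.5,-4]
    - [9.25,25.5,-4]
    - [9.25,25.5,-4]
    - [9.25,25.5,-4]
    - [9.25,25.5,-4]
    - [9.25,25.5,-4]
    - [9.25,25.5,-4]
  yaw: [-0.27,-0.27,-0.27,-0.27,-0.27,-0.27,-0.27,-0.27,-0.27,-0.27,-0.27,-0.27,-0.27,-0.27,-0.27,-0.27]
  jaw: [1,1,1,1,1,1,1,1,1,1,1,1,1,1,1,1]

```text
t: 2.25
eef_pos: [495.6, 70.6, 114.6]
tcp_rot: [-2.197, 1.57, 1.352]
ft_force: [-0.3, 0.5, -0.3]
opening: 0.003
```

>>> apply_moves:
  offset:
    - [0,0.07,-1.2]
    - [0,0.07,-2.2]
    - [0,0.07,-2.2]
    - [0,0.07,-2.2]
  yaw: [0,0,0,0]
  jaw: [1,1,1,1]

```text
t: 2.75
eef_pos: [496.0, 72.2, 60.3]
tcp_rot: [-3.046, 1.57, 0.503]
ft_force: [0.5, -0.0, 0.5]
opening: 0.007
```

Run:
```python
from h import *
from cell import env
s=env.state(); print(s['eef_pos'],s['ft_force'])
f=env.read_camera("side")["frame"][130:330,180:430,::-1]
g=env.read_camera("wrist")["frame"][:,:,::-1]
cv2.imwrite("pics/s1.png",cv2.resize(f,None,fx=3,fy=3,interpolation=cv2.INTER_CUBIC))
cv2.imwrite("pics/w1.png",g)
```

```text
[496.00850025  72.18615021  60.28268376] [ 0.51206605 -0.02610859  0.48728214]
```

View pics/s1.png

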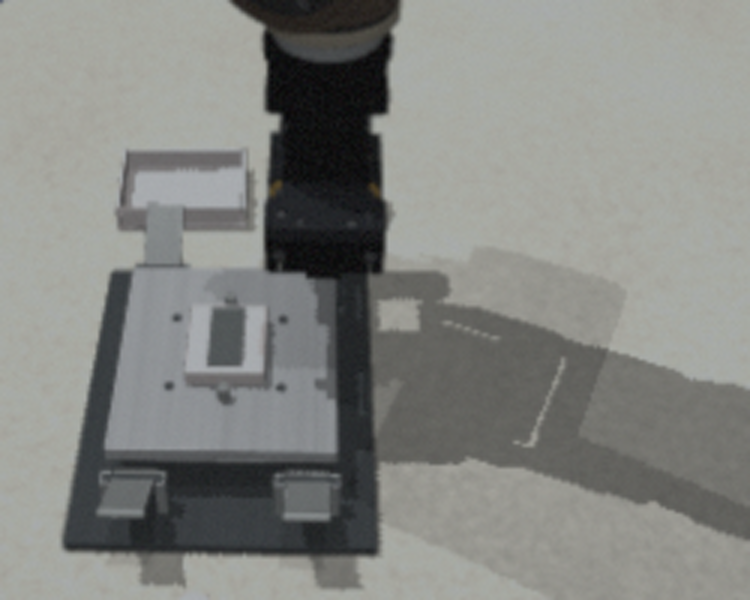

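View pics/w1.png

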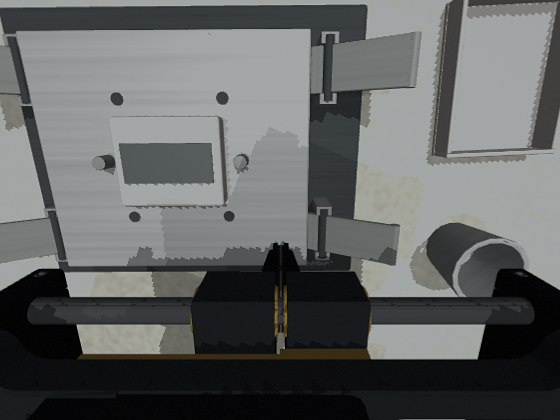

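The side view hides the fingers behind the wrist. The wrist view shows the closed fingertip at (281,245), about 17 mm inside the plate's right edge (u≈312), which is right for corner_nr. Now I'll press gently.

>>> apply_moves:
  offset:
    - [0,0,-0.36]
    - [0,0,-0.42]
    - [0,0,-0.46]
    - [0,0,-0.46]
  yaw: [0,0,0,0]
  jaw: [1,1,1,1]

```text
t: 3.35
eef_pos: [496.1, 72.2, 49.0]
tcp_rot: [2.995, 1.569, 0.26]
ft_force: [-0.1, -1.3, -0.1]
opening: 0.002
```

>>> apply_moves:
  offset:
    - [0,0,-0.04]
    - [0,0,-0.08]
    - [0,0,-0.08]
  yaw: [0,0,0]
  jaw: [1,1,1]

```text
t: 3.72
eef_pos: [496.1, 72.2, 47.0]
tcp_rot: [2.964, 1.569, 0.23]
ft_force: [-1.1, -2.5, 3.0]
opening: 0.004
```

>>> apply_moves:
  offset:
    - [0,0,-0.04]
    - [0,0,-0.06]
    - [0,0,-0.06]
  yaw: [0,0,0]
  jaw: [1,1,1]

```text
t: 4.1
eef_pos: [496.1, 72.1, 45.5]
tcp_rot: [2.941, 1.569, 0.207]
ft_force: [-1.1, -2.5, 4.0]
opening: 0.002
```

>>> apply_moves:
  offset:
    - [0,0,-0.04]
    - [0,0,-0.04]
  yaw: [0,0]
  jaw: [1,1]

```text
t: 4.35
eef_pos: [496.1, 72.0, 44.9]
tcp_rot: [2.852, 1.569, 0.118]
ft_force: [-2.3, -3.2, 10.2]
opening: 0.006
```

Run:
```python
from h import *
from cell import env
s=env.state(); print(s['eef_pos'],s['ft_force'])
f=env.read_camera("side")["frame"][130:330,180:430,::-1]
g=env.read_camera("wrist")["frame"][:,:,::-1]
cv2.imwrite("pics/s2.png",cv2.resize(f,None,fx=3,fy=3,interpolation=cv2.INTER_CUBIC))
cv2.imwrite("pics/w2.png",g)
```

```text
[496.14540723  72.03442344  44.91188072] [-2.31258777 -3.20636212 10.1893574 ]
```

View pics/s2.png

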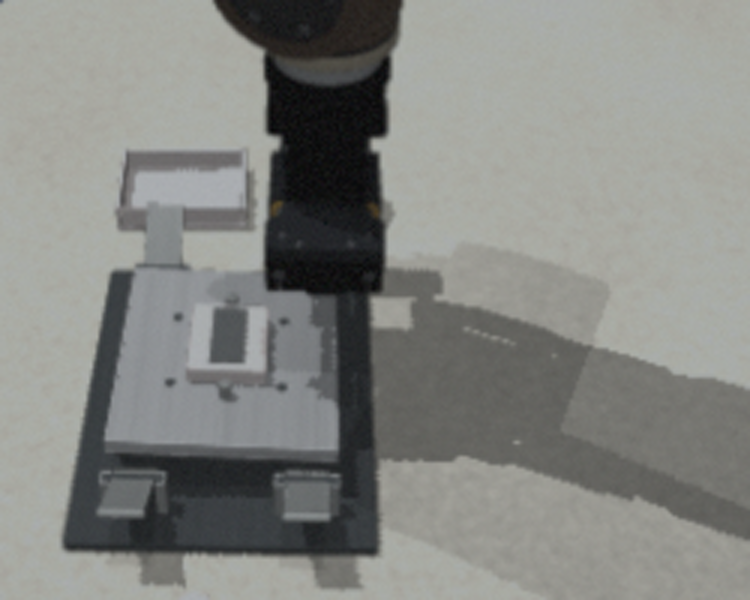

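View pics/w2.png

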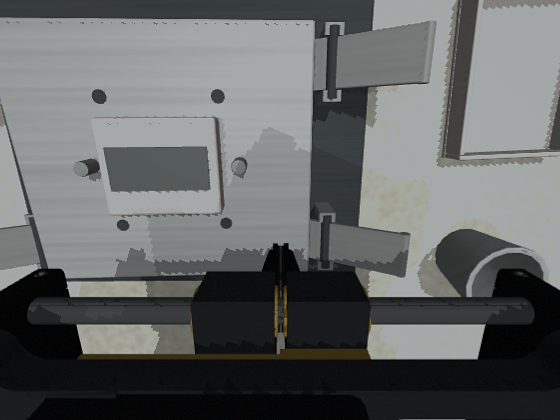

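The press went soft from about 49 to 45.5 mm at 3–4 N, then solid at 45 mm (10 N). In the side view the plate's far-left corner rises from row 453 to 445. That makes near right the rocking corner. Next I lift clear and move over paddle_nr.

>>> apply_moves:
  offset:
    - [0,0,0.8]
    - [0,0,1.7]
    - [0,0,1.7]
    - [1.2,-2,1.7]
    - [1.2,-2,1.7]
    - [1.2,-2,1.7]
    - [1.2,-2,1.1]
    - [1.2,-2,1.1]
  yaw: [0,0,0,0,0,0,0,0]
  jaw: [1,1,1,1,1,1,1,1]

```text
t: 5.45
eef_pos: [525.1, 22.7, 71.0]
tcp_rot: [-0.951, 1.57, 2.599]
ft_force: [-0.2, -0.5, -0.1]
opening: 0.007
```

Run:
```python
from h import *
from cell import env
s=env.state(); print(s['eef_pos'],s['ft_force'])
f=env.read_camera("side")["frame"][130:330,180:430,::-1]
g=env.read_camera("wrist")["frame"][:,:,::-1]
cv2.imwrite("pics/s3.png",cv2.resize(f,None,fx=3,fy=3,interpolation=cv2.INTER_CUBIC))
cv2.imwrite("pics/w3.png",g)
```

```text
[525.09710435  22.71464235  70.95838442] [-0.19621217 -0.45415755 -0.09970911]
```

View pics/w3.png

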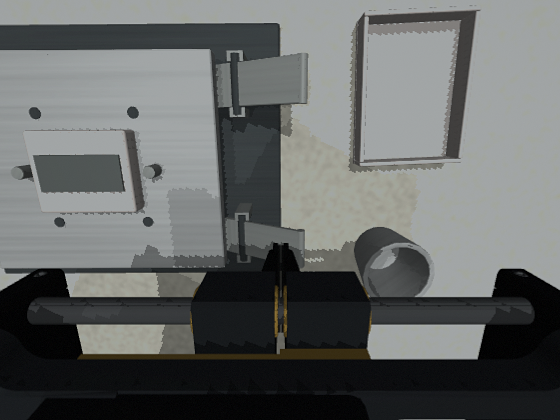

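View pics/s3.png

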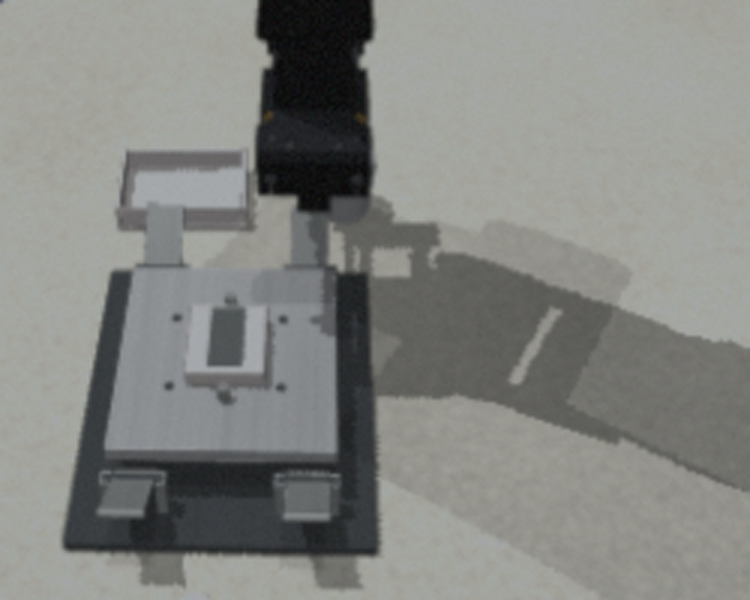

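The plate is level again. The fingertip at (281,245) sits over the near-right paddle, which runs from the hinge at u≈242 to its tip at u≈304, so about 26 mm out. The side view shows the fingers (x 300–330) in line with the paddle (293–328). Pressing down in stages.

>>> apply_moves:
  offset:
    - [0,0,-0.3]
    - [0,0,-0.4]
    - [0,0,-0.5]
    - [0,0,-0.6]
    - [0,0,-0.7]
    - [0,0,-0.8]
    - [0,0,-0.8]
  yaw: [0,0,0,0,0,0,0]
  jaw: [1,1,1,1,1,1,1]

```text
t: 6.42
eef_pos: [526.3, 22.3, 52.3]
tcp_rot: [2.768, 1.569, 0.035]
ft_force: [1.0, 0.2, 3.3]
opening: 0.005
```

>>> apply_moves:
  offset:
    - [0,0,-0.1]
    - [0,0,-0.2]
    - [0,0,-0.3]
    - [0,0,-0.4]
    - [0,0,-0.45]
    - [0,0,-0.45]
  yaw: [0,0,0,0,0,0]
  jaw: [1,1,1,1,1,1]

```text
t: 7.18
eef_pos: [527.1, 21.9, 41.4]
tcp_rot: [2.648, 1.567, -0.086]
ft_force: [2.4, -2.4, 4.5]
opening: 0.003
```

>>> apply_moves:
  offset:
    - [-0.02,0,-0.05]
    - [-0.02,0,-0.1]
    - [-0.02,0,-0.14]
    - [-0.02,0,-0.14]
  yaw: [0,0,0,0]
  jaw: [1,1,1,1]

```text
t: 7.68
eef_pos: [527.2, 21.6, 38.3]
tcp_rot: [2.609, 1.565, -0.125]
ft_force: [1.0, -3.5, 4.5]
opening: 0.005
```

>>> apply_moves:
  offset:
    - [0,0,-0.03]
    - [0,0,-0.05]
    - [0,0,-0.05]
  yaw: [0,0,0]
  jaw: [1,1,1]

```text
t: 8.05
eef_pos: [527.3, 21.6, 37.8]
tcp_rot: [2.605, 1.564, -0.128]
ft_force: [-3.2, -1.0, 13.2]
opening: 0.005
```

The stop is reached: 13 N, at 37.8 mm. Now I'll lift off and look.

>>> apply_moves:
  offset:
    - [0,0,1]
    - [0,0,2]
    - [0,0,4]
    - [0,0,4]
    - [-2,-7,5]
    - [-4,-10,6]
    - [-4,-14,6]
    - [-4,-14,6]
    - [-4,-14,6]
    - [-4,-14,6]
    - [-4,-14,6]
  yaw: [0,0,0,0,0,0,0,0,0,0,0]
  jaw: [1,1,1,1,1,1,1,1,1,1,1]

```text
t: 9.43
eef_pos: [426.1, -331.3, 186.8]
tcp_rot: [2.643, 1.565, -0.095]
ft_force: [-0.7, 0.5, -0.5]
opening: 0.001
```

Run:
```python
from h import *
from cell import env
s=env.state(); print(s['t'],s['eef_pos'],s['ft_force'])
f=env.read_camera("side")["frame"][170:330,190:350,::-1]
g=env.read_camera("top")["frame"][140:310,110:370,::-1]
cv2.imwrite("pics/s4.png",cv2.resize(f,None,fx=3.7,fy=3.7,interpolation=cv2.INTER_CUBIC))
cv2.imwrite("pics/t4.png",cv2.resize(g,None,fx=3,fy=3,interpolation=cv2.INTER_CUBIC))
```

```text
9.425 [ 426.12770979 -331.30535348  186.81031158] [-0.69066889  0.51584473 -0.54834659]
```

View pics/s4.png

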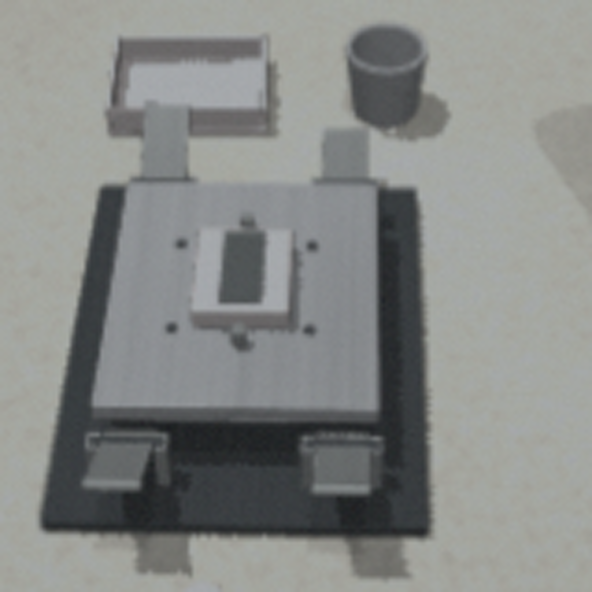

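View pics/t4.png

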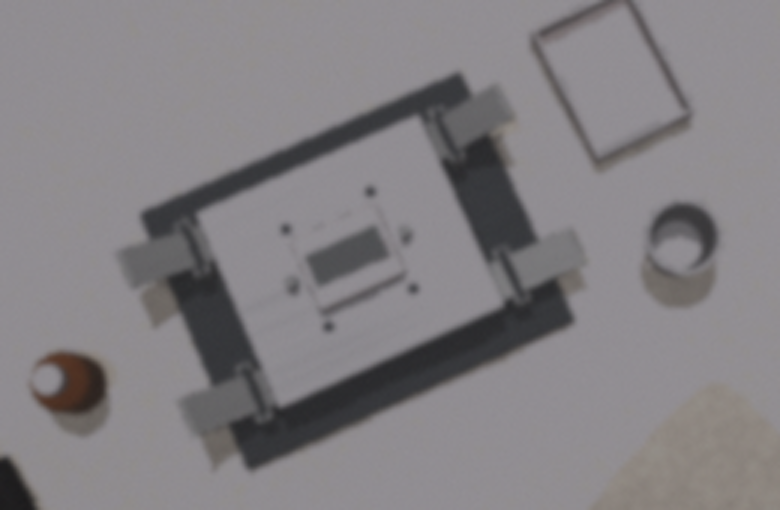

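The side view shows the near-right paddle lowered: its tip is at row 128 against 102 for the far-right one. The others are standing, the plate is level, and the tray, cup and bottle haven't moved. I'll check the paddle angle and the bystanders numerically.

Run:
```python
from h import *
from cell import env
cs=env.read_camera("side"); ct=env.read_camera("top"); p=np.load("jig.npy")
for a in (0,.25,.42,.55):
    th=.55-a; 
    for k,x in(("nr",-52),("fr",52)):
        P=jig(p,[[x,-(92+49*np.cos(th)-2*np.sin(th)),35.8+49*np.sin(th)+2*np.cos(th)],[x,-92,37.8]])
        q=(proj(cs,P)-[190,170]+.5)*3.7-.5
        print(a,k,q.round(0).tolist())
t0=cv2.imread("pics/top0.png").astype(int); t1=ct["frame"][:,:,::-1].astype(int)
d=(abs(t1-t0).max(2)>45).astype(np.uint8)
n,_,st,_=cv2.connectedComponentsWithStats(d)
print([s.tolist() for s in st[1:] if s[4]>5])
```

```text
0 nr [[347.0, 104.0], [346.0, 184.0]]
0 fr [[168.0, 102.0], [164.0, 182.0]]
0.25 nr [[347.0, 112.0], [346.0, 184.0]]
0.25 fr [[170.0, 110.0], [164.0, 182.0]]
0.42 nr [[347.0, 120.0], [346.0, 184.0]]
0.42 fr [[172.0, 118.0], [164.0, 182.0]]
0.55 nr [[347.0, 128.0], [346.0, 184.0]]
0.55 fr [[173.0, 126.0], [164.0, 182.0]]
[[275, 217, 285, 165, 14115], [503, 315, 15, 11, 49], [447, 317, 8, 5, 12], [471, 373, 34, 26, 481], [236, 392, 16, 8, 30], [210, 409, 12, 11, 55]]
```

The tip row of 128 matches the flat prediction (0.55 rad), and the far-right tip at 102 matches standing. The scene is otherwise unchanged apart from the arm. Handing in.

Run:
```python
from cell import env
print(env.job_done()); s=env.state(); print(s['t'],s['ft_force'])
```

```text
the job is handed in; nothing more can be done
None
the job is handed in; nothing more can be done
```

The near right corner is the one that rocks. I pressed its shim's paddle flat, left the other three standing, and handed the job in at about 9.5 s. No verdict was reported.

- **Finding the corner:** the near right corner sank about 5 mm under 3–4 N, then went solid at 45 mm. The side picture showed the far left corner rising as it sank.
- **Pressing the shim:** the near right paddle came down to its stop at 37.8 mm under 13 N.
- **Last checks:** in the final side picture the near right paddle tip is at the row predicted for flat (128). The far right tip is at the row for standing (102). By eye, both left paddles still stand, the plate looks level and the tray, cup and bottle are where they were. The arm was clear of the jig and touching nothing.
- **Not checked:** I did not press the other three corners, nor press the near right corner again after setting the shim. The automatic before/after comparison of the top pictures could not confirm the cup, because a changed area caused by the arm ran into the cup's part of the picture. It showed no change at the bottle, tray or screwdriver.
- **Disagreements:** the jig positions from the two cameras differed by about 4 mm, and I used the combined fit.

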